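Register a lamp bracket in the drilling jig

TASK

Put the flat aluminium bracket with the upright rib into the drilling jig: lay it flat on the jig's plate, rib up, and push it home so that one long edge is flush against the long fence and one short edge is against the end stop (either way round will do). Let go of it and leave the lens unit, the tape roll, the spare ring bracket and the bottle where they stand.

Things in the scene. Friction and masses are not known exactly. Their poses are not given: they have to be found in the camera images.
- bracket: aluminium bracket, 0.2 to 0.35 kg: flat slotted plate 140 (x) by 90 (y) by 8 mm thick; along its middle (x) an upright rib 70 mm long, 10 mm thick, top 48 mm above the underside, which can be gripped across from above or pushed on faces and ends. A half turn gives the same part. Starts flat on the bench, rib up. Origin: centre of the underside, z up
- jig: drilling jig fixed to the bench, its place and angle vary: dark steel plate 240 (x) by 170 (y) by 15 mm thick, with two rigid steel stops, 16 mm thick, rising 14 mm above it: a long fence at its +y side and a short end stop at its +x end; other sides open. Origin: centre of the plate's underside, z up
- fence_face (a point): middle of the long fence's registering face, level with the plate's upper face, at jig x = -5, y = +65, z = +15 mm; the face is 190 mm long along jig x and looks to the jig's -y; axes as the jig's
- stop_face (a point): middle of the end stop's registering face, level with the plate's upper face, at jig x = +95, y = +20, z = +15 mm; the face is 60 mm long along jig y and looks to the jig's -x; axes as the jig's
- jig_home (a point): the point on the jig plate's upper face (jig x = +25, y = +20, z = +15 mm), axes as the jig's, where the bracket's origin lies when the bracket is flush against both stops with its long side along the fence
- lens: round black projector lens unit with a domed glass top, standing upright: 72 mm diameter, 83 mm tall; origin at the centre of its underside
- tape_roll: roll of tape lying flat, 90 mm diameter, 24 mm tall; origin at the centre of its underside
- round_bracket: spare flat steel ring with two straight arms, 186 mm long, 90 mm wide, 6 mm thick, no upright rib: not the bracket of this job; origin at the centre of its underside
- bottle: white bottle, 64 mm diameter, 170 mm tall, standing; origin at the centre of its underside
Mind the look-alikes: they are no part of the job. Leave any green or pink look-alike of the bracket alone.

How it is judged (in metres and radians):
At the end, for the whole second after the job is handed in: The bracket rests flat on the jig's plate, rib up (tilt under 0.03 rad, underside within 2 mm), its long side along the fence within 0.02 rad, either way round; at its middle, under 1.5 mm remain to the fence and under 1.5 mm to the end stop (x of bracket in the frame of jig_home between -0.0015 and 0.003 m and y of bracket in the frame of jig_home between -0.0015 and 0.003 m and z of bracket in the frame of jig_home between -0.003 and 0.002 m and angle between the x axis of bracket and the x axis of jig, either way round below 0.02 rad and angle between bracket's own z axis and vertical below 0.03 rad and linear speed of bracket below 0.01 m/s and angular speed of bracket below 0.1 rad/s); the robot touches nothing.
It fails at once if a bystander (lens, tape roll, round bracket, bottle) is moved by more than 25 mm (distance of any of lens, tape_roll, round_bracket, bottle from where it was at the start of the episode above 0.025 m).
It also fails if it takes over 64 s, if anything falls off the work surface, if the arm or the gripper's body presses on something with over 40 N, if the wrist force passes 120 N, or if a joint passes its speed limit or range.

ROBOT

A 7-joint arm with a two-finger parallel gripper is mounted at the origin on the work surface. World frame = base frame: x ahead of the robot, y to its left, z up, the work surface at z = 0. Lengths are in m, angles in degrees, forces in N, time in s.
With the tool pointing down it reaches from about 0.425 to 1.025 m from the base axis. Payload 9.4 kg.
Tool frame: the origin (TCP) lies at the very end of the fingers, on their centre line; the grasp point (between the pads) lies 19 mm behind it (manip.hold_point_z is the distance from the TCP to the grasp point, in m); x points along the fingers, z is the direction in which the jaws open and shut, and the axes are right-handed (so a half turn about x gives the same grasp; the last joint's range is limited). The gripper opens to 93 mm and grips with 3 to 60 N. Pads are 15 mm wide; open, the fingers measure 128 mm over their backs; the gripper's body (75 mm by 188 mm) begins 65 mm behind the grasp point.
Start: joints at [-75.098, 34.337, -0.143, 91.639, 0.103, 54.024, -4.572], TCP at [0.24, 0.684, 0.219] pointing down, gripper open.
Joint ranges: [-147.43, 147.43], [-19.82, 112.94], [-74.19, 73.91], [6.32, 146.72], [-59.91, 239.91], [6.04, 106.73], [-150.56, 150.56]. Speed limits (degrees/s): [127.2, 127.2, 172.46, 172.46, 180, 180, 180].

INTERFACE

Orientations are given as [roll, pitch, yaw] about the fixed x, y, z axes, in that order (R = Rz(yaw) Ry(pitch) Rx(roll)).
In Python, from cell import manip, eyes gives the robot as it stands.
- The arm moves only by the tool play_rows, never from a script. Its argument "plan" is a list of rows, each a list of 5 numbers: the shift along the tool's x, y, z in m, then the turn about the tool's x in rad, then the opening, from 0 (shut) to 1 (fully open). In form: [[tx, ty, tz, spin, jaw], ...]. A call has 1 to 8 rows; each row shifts and turns the commanded pose from where the row before left it, along the tool's axes as they then stand; what a row does not reach is not made up. A row lasts 1/10 s, in which the tool goes at most 50 mm and 8.59 degrees, less where a joint would pass 70% of its speed; a pose out of reach is approached as far as the arm can. A call is refused whole if a number of a shift passes 0.05 or a number of a turn 0.15, either way. A call with a gripper value outside its range is refused whole. The fingers move at their own pace and stop on an object; "squeeze" is the grip in N (left out, the last holds). Time passes only in rows, so rows that do not move let the fingers close. It gives the time, the measured TCP pose, the force and the opening at its end, in the units of the state.
- manip.observe(): the state, without advancing time (a new reading comes with each control period).
- eyes.snapshot(name): name is "scene" or "top" or "wrist"; returns the picture (384x512x3 uint8, blue, green, red); there is no depth.
- eyes.calibration(name): a dict with "fx", "fy", "cx", "cy" (pixels), "R" (3x3) and "t" (3): a world point X has camera coordinates R X + t. Camera axes: x right, y down, z forward; pixel columns grow to the right and rows downward; lengths in m; the calibration is good to about 2 mm. The wrist camera is an equidistant fisheye: a pixel r from the principal point sees the ray r / f radians off the axis. A picture is of the moment at which its call begins: read the wrist's pose just before it. calibration takes no time and is no camera call; for the wrist camera it gives the pose at the moment of the call.
- manip.job_done(): hands the job in, once; it reports no verdict.
The state is a dict: "time": time; "q": joint angles; "dq": joint speeds; "joint_torque": joint torques, N m; "eef_pos": TCP position; "eef_rot": TCP orientation; "contact_force": force on the tool from outside, world axes, zero at the start; "moment": the same for the moment, N m; "gripper_width": opening from 0.0 (shut) to 1.0 (fully open).
Only numpy, scipy, OpenCV 4.12 (cv2) and the standard library are available. Lean on these libraries where they do the work, as an engineer would, in place of code of your own. Each camera call takes 0.05 s, during which the arm holds its last target. There are 200 camera calls.

## Working session

There is one attempt and no reset: what is moved stays moved. The work goes in short steps, Python scripts to look and compute and a tool call to move; the robot and the scene stay as the last step left them, time stands still between calls to the robot, and variables do not carry over. Pictures are saved under pics/ and viewed, about 8 in all and at most 12, crops included, and the job is handed in when it is done.

Besides the shell and the picture viewer there is one more tool, called after ">>>" in YAML: its name, and indented under it one key for each argument. play_rows: Moves the arm, as the interface text tells. Its arguments: {"type":"object","properties":{"plan":{"type":"array"},"squeeze":{"type":"number"}},"required":["plan"]}

```bash
mkdir -p pics; ls; python3 - <<'E'
from cell import manip, eyes
import cv2
for n in("scene","top"):
    cv2.imwrite(f"pics/{n}0.png",eyes.snapshot(n))
    c=eyes.calibration(n);print(n,c)
print(manip.observe())
E
```

```text
pics
scene {'fx': 471.0541874189028, 'fy': 471.0541874189028, 'cx': 258.23488516591175, 'cy': 198.04277398118018, 'R': array([[-0.82980969,  0.55794704,  0.0105349 ],
       [ 0.35858742,  0.54758585, -0.75601905],
       [-0.42758735, -0.62357424, -0.65446483]]), 't': array([ 0.41380866, -0.14781486,  1.65788477])}
top {'fx': 436.53939117478905, 'fy': 436.53939117478905, 'cx': 257.7729809492578, 'cy': 193.16387263096738, 'R': array([[-0.01259612, -0.99991974,  0.00136102],
       [-0.99514857,  0.01240317, -0.09759856],
       [ 0.09757385, -0.00258378, -0.99522493]]), 't': array([0.01229117, 0.52643699, 1.69548985])}
{'time': 0.1, 'q': array([-75.09738814,  34.38026951,  -0.14615904,  91.67448525,
         0.102958  ,  54.02562704,  -4.57124577]), 'dq': array([ 0.05249812, -0.09586765, -0.03469413, -0.03926481,  0.06369087,
        0.01008153, -0.05558608]), 'joint_torque': array([ 4.22047902e-03, -7.66565609e+01,  1.50169205e+00, -2.52933705e+01,
       -5.23430749e-02,  1.36007485e-02,  6.71231373e-05]), 'eef_pos': array([0.2394547 , 0.68385814, 0.21785359]), 'eef_rot': array([-174.92644465,   89.91974526, -104.21907985]), 'contact_force': array([ 1.09378955, -0.05502793,  0.46297266]), 'moment': array([0.02688523, 0.04735182, 0.04662486]), 'gripper_width': 0.998731578817792}
```

View pics/top0.png

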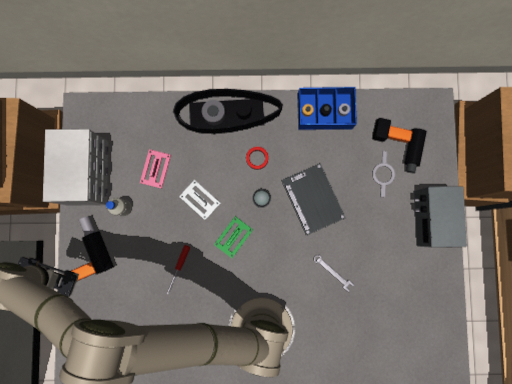

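View pics/scene0.png

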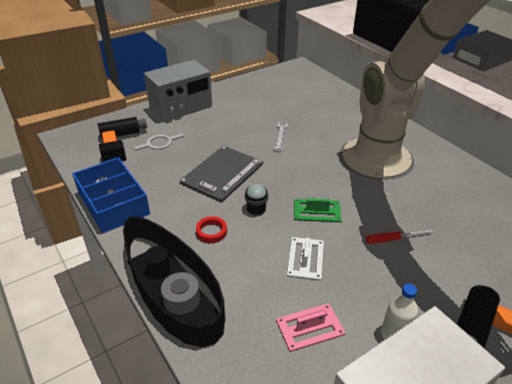

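The top view has three rib brackets: pink at (155,168), bare metal at (200,199) and green at (234,236). The bare-metal one fits "aluminium", and the other two are look-alikes. The jig is at (313,199), the lens at (261,198), the tape at (257,158) and the ring bracket at (384,174). I'll confirm the bracket and jig in an enlarged crop.

```bash
python3 - <<'E'
import cv2
t=cv2.imread("pics/top0.png");
a=cv2.resize(t[150:250,170:360],None,fx=4.2,fy=4.2,interpolation=cv2.INTER_CUBIC)[:, :798]
cv2.imwrite("pics/crop1.png",a)
E
```

```text
(no output)
```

View pics/crop1.png

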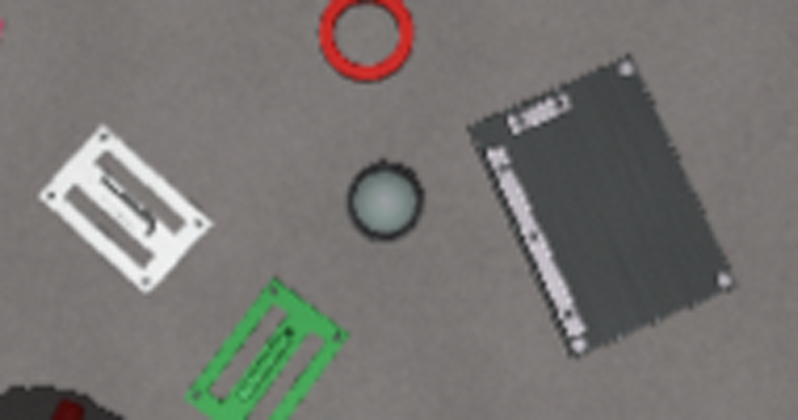

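The crop confirms it: the bare-metal bracket's corners are at (40,195), (103,125), (213,223), (148,292). The jig's fence (light bar) is on its left long side and the end stop at its upper end. The jig's corners are at (470,127), (630,57), (735,285), (577,356).

```bash
cat > h.py <<'E'
import numpy as np
from scipy.spatial.transform import Rotation as Ro
def unproj(c,px,z):
    px=np.atleast_2d(px).astype(float)
    d=np.c_[(px[:,0]-c["cx"])/c["fx"],(px[:,1]-c["cy"])/c["fy"],np.ones(len(px))]@c["R"]
    o=-c["R"].T@c["t"]
    return o+d*((z-o[2])/d[:,2])[:,None]
def fit(P,M):  # 2D rigid fit model->world : x,y,yaw
    P=P[:,:2];M=np.array(M,float);p=P-P.mean(0);m=M-M.mean(0)
    a=np.arctan2((m[:,0]*p[:,1]-m[:,1]*p[:,0]).sum(),(m*p).sum())
    R=np.array([[np.cos(a),-np.sin(a)],[np.sin(a),np.cos(a)]])
    t=P.mean(0)-R@M.mean(0)
    return t,np.degrees(a),np.linalg.norm(P-(M@R.T+t),axis=1)
E
python3 - <<'E'
from cell import manip,eyes
from h import *
c=eyes.calibration("top")
f=lambda l:np.array(l)/4.2+[170,150]-0.4
j=unproj(c,f([(470,127),(630,57),(735,285),(577,356)]),.015)
t,a,e=fit(j,[(.12,.085),(.12,-.085),(-.12,-.085),(-.12,.085)]);print("jig",t,a,e)
R=Ro.from_euler('z',a,degrees=True).as_matrix()[:2,:2];print("home",t+R@[.025,.02])
b=unproj(c,f([(103,125),(213,223),(148,292),(40,195)]),.008)
t,a,e=fit(b,[(.07,.045),(.07,-.045),(-.07,-.045),(-.07,.045)]);print("br as x=first",t,a,e)
t,a,e=fit(b,[(.07,.045),(-.07,.045),(-.07,-.045),(.07,-.045)]);print("br",t,a,e)
t,a,e=fit(b,[(-.07,.045),(.07,.045),(.07,-.045),(-.07,-.045)]);print("br",t,a,e)
print("lens",unproj(c,f([(385,200)]),.07), "tape",unproj(c,f([(366,33)]),.02))
w=eyes.calibration("wrist");s=manip.observe()
T=Ro.from_euler('xyz',s["eef_rot"],degrees=True).as_matrix();print(T)
print("cam in tool",T.T@(-w["R"].T@w["t"]-s["eef_pos"])," axis",T.T@w["R"].T,w["fx"],w["cx"],w["cy"])
E
```

```text
jig [ 0.50351567 -0.21346447] 23.387165882970905 [0.0016447  0.00267114 0.00330241 0.00387265]
home [ 0.51852292 -0.18518404]
br as x=first [0.50682335 0.23739972] -42.57364016506477 [0.0361028  0.03589686 0.03517449 0.0350276 ]
br [0.50682335 0.23739972] 48.07476325800934 [0.08996425 0.08909138 0.09001792 0.08904357]
br [0.50682335 0.23739972] -132.46103568608223 [0.0007039  0.00077946 0.0013147  0.00062971]
lens [[ 0.50640804 -0.00740023  0.07      ]] tape [[0.67023765 0.00798487 0.02      ]]
[[-3.44056439e-04 -9.43843449e-01  3.30392834e-01]
 [-1.35779634e-03  3.30392990e-01  9.43842481e-01]
 [-9.99999019e-01 -1.23871097e-04 -1.39522101e-03]]
cam in tool [-0.16585128  0.07557993  0.00062031]  axis [[-1.09455181e-03 -2.72900940e-01  9.62041516e-01]
 [ 6.94591011e-04 -9.62042068e-01 -2.72900306e-01]
 [ 9.99999160e-01  3.69521866e-04  1.24255942e-03]] 297.3186396354542 255.7438481286697 194.51706664230866
```

>>> play_rows:
  plan:
    - [0,-0.028,-0.024,0,1]
    - [0,-0.028,-0.024,0,1]
    - [0,-0.028,-0.024,0,1]
    - [0,-0.028,-0.024,0,1]
    - [0,-0.028,-0.024,0,1]
    - [0,-0.028,-0.024,0,1]
    - [0,-0.028,-0.024,0,1]
    - [0,-0.028,-0.024,0,1]

```text
time: 0.9
eef_pos: [0.388, 0.4275, 0.2184]
eef_rot: [171.5, 90.0, -117.8]
contact_force: [-0.3, -0.4, 0.2]
gripper_width: 0.999
```

>>> play_rows:
  plan:
    - [0,-0.028,-0.024,0,1]
    - [0,-0.028,-0.024,0,1]
    - [0,-0.028,-0.024,0,1]
    - [0,-0.028,-0.024,0,1]
    - [0,-0.028,-0.024,0,1]
    - [0,-0.028,-0.024,0,1]
    - [0,0,0,0.14,1]
    - [0,0,0,0.14,1]

```text
time: 1.7
eef_pos: [0.4993, 0.2357, 0.2185]
eef_rot: [-177.8, 90.0, -123.6]
contact_force: [0.1, -0.0, 0.2]
gripper_width: 0.996
```

>>> play_rows:
  plan:
    - [0,0,0,0.14,1]
    - [0,0,0,0.14,1]
    - [0,0,0,0.14,1]
    - [0,0,0,0.14,1]
    - [0,0,0,0.14,1]
    - [0,0,0,0.14,1]
    - [0,0,0,0.14,1]
    - [0,0,0,0.14,1]

```text
time: 2.5
eef_pos: [0.4983, 0.2375, 0.2184]
eef_rot: [-136.8, 90.0, -146.7]
contact_force: [-1.1, -0.0, -0.4]
gripper_width: 0.999
```

>>> play_rows:
  plan:
    - [0,0,0,0.14,1]
    - [0,0,0,0.14,1]
    - [0,0,0,0.14,1]
    - [0,0,0,0.14,1]
    - [0,0,0,0,0.6]
    - [0,0,0,0,0.6]

```text
time: 3.1
eef_pos: [0.4983, 0.2377, 0.2184]
eef_rot: [-78.4, 90.0, -119.7]
contact_force: [-0.3, -1.1, -0.8]
gripper_width: 0.875
```

```bash
cat >> h.py <<'E'
def unfish(c,px,z):
    p=(np.atleast_2d(px).astype(float)-[c["cx"],c["cy"]])/c["fx"]
    r=np.linalg.norm(p,axis=1)+1e-12
    d=np.c_[p*(np.sin(r)/r)[:,None],np.cos(r)]@c["R"]
    o=-c["R"].T@c["t"]
    return o+d*((z-o[2])/d[:,2])[:,None]
E
python3 - <<'E'
from cell import manip,eyes
import cv2,pickle
from h import *
s=manip.observe();c=eyes.calibration("wrist");im=eyes.snapshot("wrist")
pickle.dump((s,c),open("w1.pkl","wb"));cv2.imwrite("pics/w1raw.png",im)
cv2.imwrite("pics/w1.png",cv2.resize(im,None,fx=1.5625,fy=1.5625,interpolation=cv2.INTER_CUBIC))
T=Ro.from_euler('xyz',s["eef_rot"],degrees=True).as_matrix()
print(s["eef_pos"],np.degrees(np.arctan2(T[1,2],T[0,2])),s["time"],s["q"].round(1))
E
```

```text
[0.49829507 0.23773105 0.21841826] -41.343376986664325 3.1 [-54.3  25.2  32.4 115.9 -19.1  44.2 -51.8]
```

View pics/w1.png

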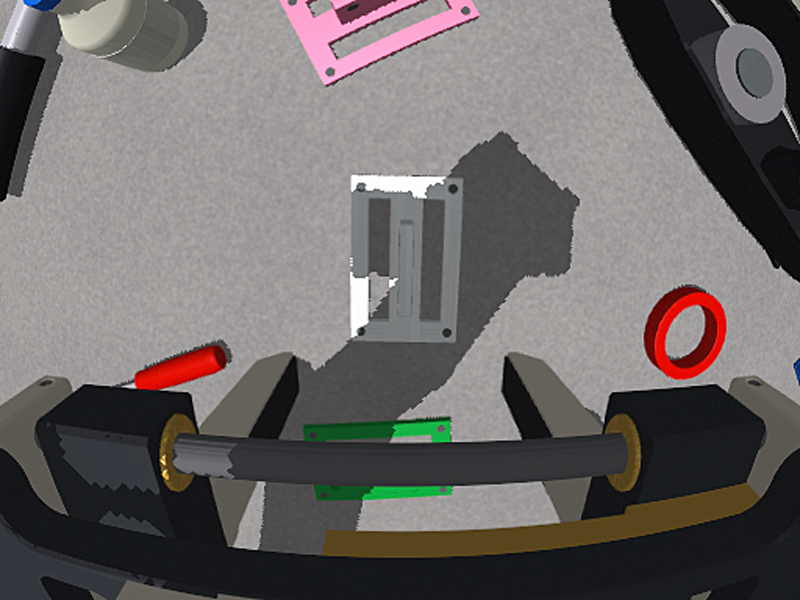

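The wrist view shows the bracket's corners at (351,176), (463,178), (456,342), (351,338), with the rib from (406,220) to (404,317). The green look-alike is at (378,460).

```bash
python3 - <<'E'
import pickle
from h import *
s,c=pickle.load(open("w1.pkl","rb"))
f=lambda l:np.array(l)/1.5625-.2
P=unfish(c,f([(351,176),(463,178),(456,342),(351,338)]),.008);print(P.round(3))
for M in([(.07,.045),(.07,-.045),(-.07,-.045),(-.07,.045)],):
    t,a,e=fit(P,M);print(t,a,e)
r=unfish(c,f([(406,222),(404,317)]),.048);print("rib",r.round(4),r.mean(0),np.degrees(np.arctan2(*(r[0]-r[1])[[1,0]])))
T=Ro.from_euler('xyz',s["eef_rot"],degrees=True).as_matrix()
print(T.round(3));print("shift",T.T@(np.r_[t,.0]-s["eef_pos"]))
E
```

```text
[[0.52  0.322 0.008]
 [0.586 0.261 0.008]
 [0.493 0.158 0.008]
 [0.427 0.22  0.008]]
[0.50641571 0.24019874] 47.47321709587288 [0.00108491 0.00054598 0.00069443 0.00171318]
rib [[0.5301 0.2674 0.048 ]
 [0.4817 0.2142 0.048 ]] [0.50593472 0.24078916 0.048     ] 47.657932022951854
[[-0.     0.661  0.751]
 [-0.     0.751 -0.661]
 [-1.    -0.001  0.   ]]
shift [0.21841473 0.00733834 0.00444162]
```

>>> play_rows:
  plan:
    - [0,0.007,0.004,0.02,0.6]
    - [0.03,0,0,0,0.6]
    - [0.03,0,0,0,0.6]
    - [0.03,0,0,0,0.6]
    - [0.03,0,0,0,0.6]
    - [0.03,0,0,0,0.6]
    - [0.02,0,0,0,0.6]
    - [0,0,0,0,0.6]

```text
time: 3.95
eef_pos: [0.5056, 0.2396, 0.0463]
eef_rot: [-112.7, 89.8, -155.4]
contact_force: [0.1, -0.3, -0.2]
gripper_width: 0.597
```

>>> play_rows:
  plan:
    - [0.012,0,0,0,0.6]
    - [0.012,0,0,0,0.6]
    - [0.01,0,0,0,0.6]
    - [0,0,0,0,0.5]
    - [0,0,0,0,0.5]

```text
time: 4.45
eef_pos: [0.5062, 0.2401, 0.0146]
eef_rot: [-122.3, 90.0, -165.1]
contact_force: [0.4, 0.6, 1.4]
gripper_width: 0.51
```

Close on the rib, then lift.

>>> play_rows:
  plan:
    - [0,0,0,0,0]
    - [0,0,0,0,0]
    - [0,0,0,0,0]
    - [0,0,0,0,0]
    - [0,0,0,0,0]
    - [0,0,0,0,0]
    - [0,0,0,0,0]
    - [0,0,0,0,0]
  squeeze: 40

```text
time: 5.25
eef_pos: [0.5062, 0.2402, 0.0148]
eef_rot: [73.1, 90.0, 30.4]
contact_force: [-1.3, -0.9, 2.7]
gripper_width: 0.107
```

>>> play_rows:
  plan:
    - [-0.015,0,0,0,0]
    - [-0.02,0,0,0,0]
    - [-0.03,0,0,0,0]
    - [-0.03,0,0,0,0]
    - [-0.03,0,0,0,0]
    - [-0.03,0,0,0,0]
    - [-0.02,0,0,0,0]
    - [0,0,0,0,0]

```text
time: 6.05
eef_pos: [0.5071, 0.2406, 0.1916]
eef_rot: [77.7, 89.8, 35.0]
contact_force: [0.1, 1.0, -2.8]
gripper_width: 0.103
```

```bash
python3 - <<'E'
from cell import manip
from h import *
s=manip.observe();T=Ro.from_euler('xyz',s["eef_rot"],degrees=True).as_matrix()
print(s["eef_pos"],T.round(3),s["gripper_width"],s["contact_force"],s["moment"])
# pre-place: jig home minus 25mm in jig x,y
a=np.radians(23.39);ex=np.array([np.cos(a),np.sin(a)]);ey=np.array([-ex[1],ex[0]])
g=np.array([.5185,-.1852])-.015*ex-.015*ey
print(g,"shift",T.T@(np.r_[g,s["eef_pos"][2]]-s["eef_pos"]),"yawz",np.degrees(np.arctan2(T[1,2],T[0,2])))
E
```

```text
[0.50706335 0.24062    0.19161038] [[ 0.003  0.679  0.734]
 [ 0.002  0.734 -0.679]
 [-1.     0.004  0.001]] 0.10337363069618334 [ 0.05603594  0.97374108 -2.76377766] [-0.06554266  0.12053473 -0.0050611 ]
[ 0.51068746 -0.20492217] shift [-0.00092985 -0.32476854  0.30503359] yawz -42.73907114265339
```

>>> play_rows:
  plan:
    - [0,-0.02,0.019,0,0]
    - [0,-0.02,0.019,0,0]
    - [0,-0.02,0.019,0,0]
    - [0,-0.02,0.019,0,0]
    - [0,-0.02,0.019,0,0]
    - [0,-0.02,0.019,0,0]
    - [0,-0.02,0.019,0,0]
    - [0,-0.02,0.019,0,0]

```text
time: 6.85
eef_pos: [0.5083, 0.0185, 0.1882]
eef_rot: [-124.0, 89.9, -166.7]
contact_force: [-0.3, 0.3, -3.9]
gripper_width: 0.105
```

>>> play_rows:
  plan:
    - [0,-0.02,0.019,0,0]
    - [0,-0.02,0.019,0,0]
    - [0,-0.02,0.019,0,0]
    - [0,-0.02,0.019,0,0]
    - [0,-0.02,0.019,0,0]
    - [0,-0.02,0.019,0,0]
    - [0,-0.02,0.019,0,0]
    - [0,-0.02,0.019,0,0]

```text
time: 7.65
eef_pos: [0.5114, -0.2018, 0.188]
eef_rot: [-154.8, 89.9, 162.5]
contact_force: [0.1, -0.2, -3.0]
gripper_width: 0.103
```

>>> play_rows:
  plan:
    - [0,-0.005,0.001,0.08,0]
    - [0,0,0,0.08,0]
    - [0,0,0,0.08,0]
    - [0,0,0,0.08,0]
    - [0,0,0,0.08,0]
    - [0,0,0,0.017,0]
    - [0,0,0,0,0]
    - [0,0,0,0,0]

```text
time: 8.45
eef_pos: [0.5093, -0.2054, 0.1891]
eef_rot: [-118.9, 90.0, 174.5]
contact_force: [-0.2, -0.2, -2.6]
gripper_width: 0.103
```

```bash
python3 - <<'E'
from cell import manip,eyes
import cv2,pickle
from h import *
s=manip.observe();c=eyes.calibration("wrist");im=eyes.snapshot("wrist")
pickle.dump((s,c),open("w2.pkl","wb"))
cv2.imwrite("pics/w2.png",cv2.resize(im,None,fx=1.5625,fy=1.5625,interpolation=cv2.INTER_CUBIC))
T=Ro.from_euler('xyz',s["eef_rot"],degrees=True).as_matrix()
print(s["eef_pos"],np.degrees(np.arctan2(T[1,2],T[0,2])),s["time"],s["gripper_width"])
E
```

```text
[ 0.50932809 -0.2053927   0.18906902] -66.53408847644879 8.45 0.10263767645934771
```

View pics/w2.png

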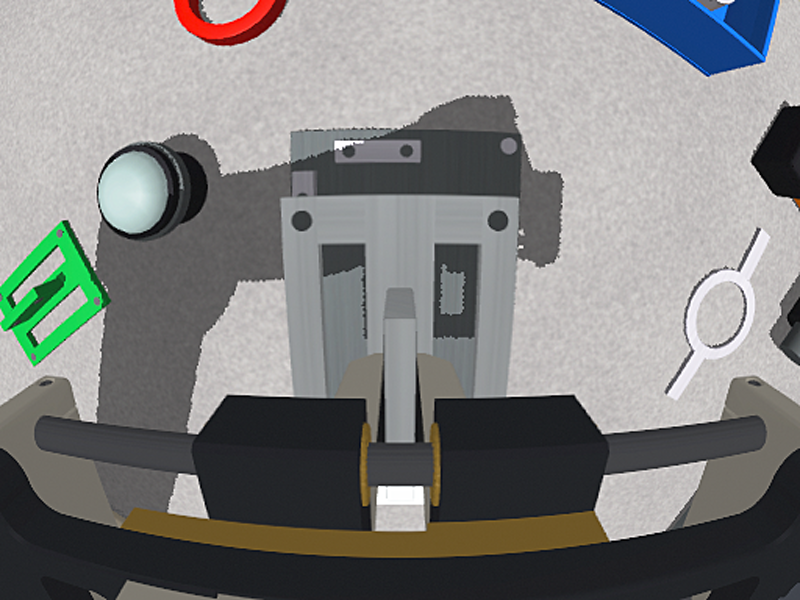

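The held bracket's front corners are at (282,197) and (519,196). The jig's far edge runs (291,131) to (521,134), the end-stop face edge runs (335,163) to (421,162), and the fence face's end corner is at (316,171).

```bash
python3 - <<'E'
import pickle
from h import *
s,c=pickle.load(open("w2.pkl","rb"))
f=lambda l:np.array(l)/1.5625-.2
P=np.r_[unfish(c,f([(335,163),(421,162),(316,171)]),.029),unfish(c,f([(291,131),(521,134)]),.015)]
M=[(.095,.05),(.095,-.01),(.09,.065),(.12,.085),(.12,-.085)]
t,a,e=fit(P,M);print("jig",t,a,e.round(4))
R=Ro.from_euler('z',a,degrees=True).as_matrix()[:2,:2]
h=t+R@[.025,.02];print("home",h)
B=unfish(c,f([(282,197),(519,196)]),s["eef_pos"][2]-.0148+.008)
tb,ab,eb=fit(B,[(.07,.045),(.07,-.045)]);print("bracket",tb,ab,eb)
print("bracket in home frame",R.T@(tb-h),ab-a)
T=Ro.from_euler('xyz',s["eef_rot"],degrees=True).as_matrix()
print("tcp in home frame",R.T@(s["eef_pos"][:2]-h));print(T.round(3))
E
```

```text
jig [ 0.50259994 -0.21248223] 23.174124250182782 [0.0001 0.0006 0.0014 0.0004 0.0012]
home [ 0.51771224 -0.1842578 ]
bracket [ 0.50895337 -0.20561378] 23.766525789266677 [0.00039452 0.00039452]
bracket in home frame [-0.01645629 -0.01618598] 0.5924015390838946
tcp in home frame [-0.01602481 -0.01613021]
[[-0.001  0.917  0.398]
 [ 0.     0.398 -0.917]
 [-1.    -0.001 -0.   ]]
```

>>> play_rows:
  plan:
    - [0.03,0,0,0.006,0]
    - [0.03,0,0,0,0]
    - [0.03,0,0,0,0]
    - [0.03,0,0,0,0]
    - [0.02,0,0,0,0]
    - [0.008,0,0,0,0]
    - [0,0,0,0,0]
    - [0,0,0,0,0]

```text
time: 9.3
eef_pos: [0.51, -0.2059, 0.0424]
eef_rot: [45.4, 89.9, -21.6]
contact_force: [-0.3, -0.0, -2.2]
gripper_width: 0.103
```

>>> play_rows:
  plan:
    - [0.004,0,0,0,0]
    - [0,0,0,0,0]
    - [0.003,0,0,0,0]
    - [0,0,0,0,0]
    - [0,0,0,0,0]

```text
time: 9.8
eef_pos: [0.5096, -0.2055, 0.0347]
eef_rot: [136.0, 90.0, 69.1]
contact_force: [0.3, -0.4, -2.4]
gripper_width: 0.112
```

>>> play_rows:
  plan:
    - [0.003,0,0,0,0]
    - [0,0,0,0,0]
    - [0.002,0,0,0,0]
    - [0,0,0,0,0]
    - [0,0,0,0,0]

```text
time: 10.3
eef_pos: [0.5096, -0.2056, 0.0297]
eef_rot: [70.8, 90.0, 3.9]
contact_force: [-0.4, 0.3, 0.9]
gripper_width: 0.108
```

>>> play_rows:
  plan:
    - [0,0,-0.003,0,0]
    - [0,0,-0.003,0,0]
    - [0,0,-0.003,0,0]
    - [0,0,-0.003,0,0]
    - [0,0,-0.001,0,0]
    - [0,0,0,0,0]
  squeeze: 20

```text
time: 10.9
eef_pos: [0.5045, -0.1932, 0.0297]
eef_rot: [152.1, 90.0, 85.1]
contact_force: [-0.7, -0.8, 2.8]
gripper_width: 0.106
```

>>> play_rows:
  plan:
    - [0,0,-0.001,0,0]
    - [0,0,0,0,0]
    - [0,0,-0.001,0,0]
    - [0,0,0,0,0]

```text
time: 11.3
eef_pos: [0.5039, -0.1919, 0.0297]
eef_rot: [27.8, 90.0, -39.2]
contact_force: [1.4, -2.5, 2.5]
gripper_width: 0.107
```

>>> play_rows:
  plan:
    - [0,0,-0.001,0,0]
    - [0,0,0,0,0]
    - [0,0,-0.001,0,0]
    - [0,0,0,0,0]

```text
time: 11.7
eef_pos: [0.5033, -0.1903, 0.0298]
eef_rot: [17.1, 89.9, -49.9]
contact_force: [2.0, -5.0, 2.0]
gripper_width: 0.106
```

>>> play_rows:
  plan:
    - [0,0,-0.001,0,0]
    - [0,0,0,0,0]
    - [0,0,-0.001,0,0]
    - [0,0,0,0,0]

```text
time: 12.1
eef_pos: [0.5032, -0.1902, 0.0299]
eef_rot: [11.5, 89.7, -55.5]
contact_force: [2.6, -9.3, 1.4]
gripper_width: 0.103
```

>>> play_rows:
  plan:
    - [0,0,-0.001,0,0]
    - [0,0,0,0,0]
    - [0,0,0,0,0]

```text
time: 12.4
eef_pos: [0.5032, -0.1902, 0.03]
eef_rot: [11.0, 89.7, -56.0]
contact_force: [3.8, -10.6, -0.2]
gripper_width: 0.106
```

Fence contact: the tool has stalled at about 11 N. Next I slide along the fence to the end stop.

>>> play_rows:
  plan:
    - [0,0.003,0,0,0]
    - [0,0.003,0,0,0]
    - [0,0.003,0,0,0]
    - [0,0.003,0,0,0]
    - [0,0.001,0,0,0]
    - [0,0,0,0,0]

```text
time: 13.0
eef_pos: [0.5128, -0.1861, 0.03]
eef_rot: [-18.0, 89.7, -85.2]
contact_force: [-3.8, -13.8, 3.9]
gripper_width: 0.104
```

>>> play_rows:
  plan:
    - [0,0.001,0,0,0]
    - [0,0,0,0,0]
    - [0,0.001,0,0,0]
    - [0,0,0,0,0]
    - [0,0.001,0,0,0]
    - [0,0,0,0,0]

```text
time: 13.6
eef_pos: [0.5153, -0.185, 0.03]
eef_rot: [-21.6, 89.7, -88.8]
contact_force: [-3.2, -14.6, 5.3]
gripper_width: 0.102
```

>>> play_rows:
  plan:
    - [0,0.001,0,0,0]
    - [0,0,0,0,0]
    - [0,0.001,0,0,0]
    - [0,0,0,0,0]

```text
time: 14.0
eef_pos: [0.5172, -0.1842, 0.03]
eef_rot: [-21.2, 89.7, -88.3]
contact_force: [-3.9, -15.3, 4.9]
gripper_width: 0.108
```

>>> play_rows:
  plan:
    - [0,0.001,0,0,0]
    - [0,0,0,0,0]
    - [0,0.001,0,0,0]
    - [0,0,0,0,0]

```text
time: 14.4
eef_pos: [0.5187, -0.1836, 0.03]
eef_rot: [-25.8, 89.7, -93.0]
contact_force: [-5.1, -15.5, 5.5]
gripper_width: 0.107
```

>>> play_rows:
  plan:
    - [0,0.001,0,0,0]
    - [0,0,0,0,0]
    - [0,0.001,0,0,0]
    - [0,0,0,0,0]

```text
time: 14.8
eef_pos: [0.5187, -0.1835, 0.0299]
eef_rot: [-46.0, 89.6, -113.3]
contact_force: [-10.4, -17.8, 7.5]
gripper_width: 0.104
```

Both stops are in contact. One more small push each way, then release and look.

>>> play_rows:
  plan:
    - [0,0.001,-0.001,0,0]
    - [0,0,0,0,0]
    - [0,0,0,0,0]
    - [0,0,0,0,0.15]
    - [0,0,0,0,0.25]
    - [0,0,0,0,0.4]
    - [0,0,0,0,0.4]
    - [0,0,0,0,0.4]

```text
time: 15.6
eef_pos: [0.5224, -0.1762, 0.0295]
eef_rot: [-171.7, 89.9, 121.4]
contact_force: [0.9, -0.2, 1.4]
gripper_width: 0.391
```

>>> play_rows:
  plan:
    - [-0.01,0,0,0,0.4]
    - [-0.02,0,0,0,0.4]
    - [-0.03,0,0,0,0.4]
    - [-0.03,0,0,0,0.4]
    - [-0.03,-0.01,0,0,0.4]
    - [0,-0.02,0,0,0.4]
    - [0,-0.02,0,0,0.4]
    - [0,0,0,0,0.4]

```text
time: 16.4
eef_pos: [0.4743, -0.1973, 0.1507]
eef_rot: [167.0, 90.0, 99.9]
contact_force: [0.0, 0.0, 0.3]
gripper_width: 0.402
```

```bash
python3 - <<'E'
from cell import manip,eyes
import cv2,pickle
from h import *
s=manip.observe();c=eyes.calibration("wrist");im=eyes.snapshot("wrist")
pickle.dump((s,c),open("w3.pkl","wb"))
cv2.imwrite("pics/w3.png",cv2.resize(im[60:280,130:400],(795,648),interpolation=cv2.INTER_CUBIC)[:600])
print(s["eef_pos"],s["time"],s["gripper_width"],s["contact_force"])
E
```

```text
[ 0.47429347 -0.19732719  0.15071802] 16.4 0.40160781872411444 [0.02477209 0.03146457 0.27111411]
```

View pics/w3.png

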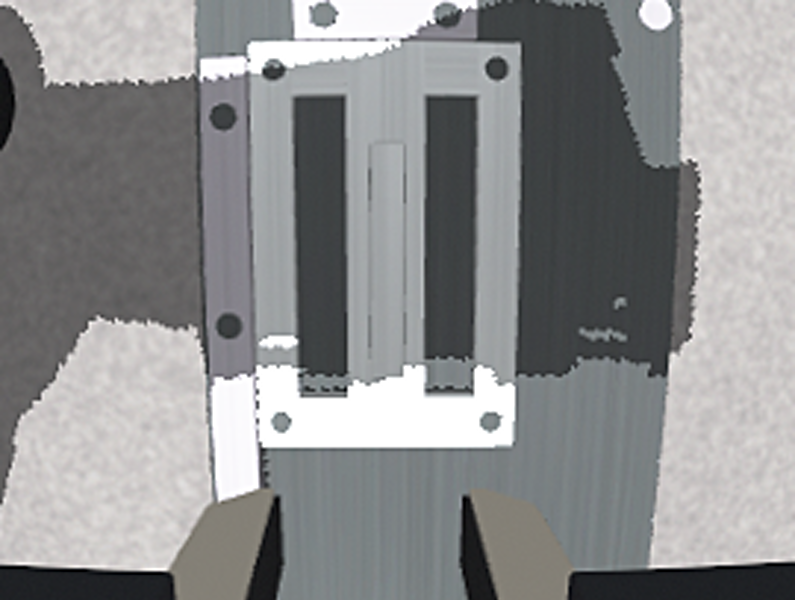

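The bracket lies against the fence at left (248–262) and the end stop at top (row 41), with the gripper clear. Now I'll quantify it.

```bash
python3 - <<'E'
import pickle
from h import *
s,c=pickle.load(open("w3.pkl","rb"))
g=lambda l:(np.array(l)+.5)*[270/795,220/648]-.5+[130,60]
F=unfish(c,g([(248,80),(257,370)]),.029)       # fence inner top edge
S=unfish(c,g([(296,41),(476,41)]),.029)         # stop face top edge
r=unfish(c,g([(520,42),(513,446)]),.023)        # bracket right edge
l=unfish(c,g([(260,447),(513,446)]),.023)       # bracket near edge
h=unfish(c,g([(273,69),(497,69),(281,422),(490,421)]),.023) # holes
ang=lambda P:np.degrees(np.arctan2(*(P[0]-P[1])[[1,0]]))
for n,P in zip("F S r l".split(),(F,S,r,l)):print(n,ang(P))
print("holes dir",ang(h[[0,2]]),ang(h[[1,3]]),ang(h[[0,1]]),ang(h[[2,3]]))
d=(F[0]-F[1])[:2];d/=np.linalg.norm(d);n=np.array([-d[1],d[0]])
print("fence->right edge mm",1e3*(F.mean(0)[:2]-r[:,:2])@n,"stop->near edge",1e3*(S.mean(0)[:2]-l[:,:2])@d)
E
```

```text
F 23.59590232543563
S 113.18405359591665
r 23.43989469462579
l 113.14335533907072
holes dir 23.239284887599354 23.05837384145428 113.14833330092632 113.21114967448239
fence->right edge mm [89.56965408 89.18679823] stop->near edge [139.23928871 139.9525619 ]
```

```bash
python3 -c "
from cell import manip
print(manip.job_done())"
```

```text
the job is handed in; nothing more can be done
None
```

The aluminium bracket is in the drilling jig, flat with its rib up, and pushed against both the long fence and the end stop. I handed the job in at about 16.5 s of the 64 s allowed; the interface gives no verdict.

I gripped the bare-metal bracket by its rib and carried it over the lens with good clearance. I lowered it onto the plate about 16 mm short of both stops. Then I slid it to the fence and along to the end stop until the tool stalled at each, with the force at about 22 N at most in the readings. After that I let go and backed off to about 15 cm above the bench.

**Last checks, from one wrist picture:**

| Check | Measured | Target |
|---|---|---|
| Fence to the bracket's far edge | 89.2–89.6 mm | 90 mm if flush |
| End stop to the bracket's near edge | 139.2–140.0 mm | 140 mm if flush |
| Angle to the fence | about 0.1–0.5° depending on the edges used | under 1.1° |
| Angle to the end stop | about 0.05° | under 1.1° |

- **Accuracy:** the fence and end-stop readings come out slightly under nominal, which is pixel error of under 1 mm. They show no gap.
- **Not measured directly:** I did not measure the bracket's tilt. That it rests on the plate I inferred from the tool height and the change in force when it was set down.
- **Bystanders:** none were touched on the route, but I took no final picture to confirm where they stand.

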